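# Line up the disc-cutter punches by diameter

## Robot

A 6-joint arm with a two-finger parallel gripper is mounted at the origin on the work surface. World frame = base frame: x ahead of the robot, y to its left, z up, the work surface at z = 0. Lengths are in m, angles in degrees, forces in N, time in s.
With the tool pointing down it reaches from about 0.35 to 0.95 m from the base axis. Payload 17.4 kg.
Tool frame: the origin (TCP) lies midway between the tips of the shut fingers; the grasp point (between the pads) lies 19 mm behind it; z points along the fingers, y is the line along which they close (so a half turn about z gives the same grasp; the last joint's range is limited). The gripper opens to 93 mm and grips with 3 to 60 N. Pads are 15 mm wide; open, the fingers measure 128 mm over their backs; the gripper's body (75 mm by 188 mm) begins 65 mm behind the grasp point.
Start: joints at [-66.91, 6.646, 82.598, -0, 90.757, -2.166], TCP at [0.288, -0.61, 0.219] pointing down, gripper open.
Joint ranges: [-162.19, 162.19], [-47.58, 125.68], [4.15, 143.07], [-65.23, 245.23], [0.69, 171.88], [-170.13, 170.13]. Speed limits (degrees/s): [108.29, 108.29, 127.2, 180, 180, 180].

## Interface

Orientations are given as [roll, pitch, yaw] about the fixed x, y, z axes, in that order (R = Rz(yaw) Ry(pitch) Rx(roll)).
In Python, from rig import manip, cams, close_job gives the robot as it stands.
- The arm moves only by the tool shift_gripper, called in YAML: its name, and indented under it one key for each argument. Schema: {"type":"object","properties":{"plan":{"type":"string"},"only":{"type":"string"},"quiet":{"type":"boolean"},"lines":{"type":"string"}},"required":["plan"],"additionalProperties":false}. plan is a string of 1 to 12 rows, parted by semicolons, with the numbers parted by commas; each row has 7 numbers: the finger opening in m, then dx, dy, dz in shares of 1000 mm (1.0 is 1000 mm), then a rotation vector rx, ry, rz in fractions of the full range, 1 being 180 degrees; each row is the pose to reach, as a shift and turn from the pose commanded when the call began, along the tool's axes at that moment; what a row does not reach only later rows make up. A row lasts 1/10 s, in which the tool goes at most 0.05 m and 8.59 degrees, less where a joint would pass 70% of its speed; a pose out of reach is approached as far as the arm can. The fingers move at their own pace and stop on an object; the grip force is fixed at half the most. Time passes only in rows, so rows that do not move let the fingers close. The tool returns the time, the measured TCP pose, the force, the opening and the grip force at its end. only (a regular expression) keeps the lines of the reply that match it, lines (a string "A,B") keeps lines A to B, and quiet returns only ok. No shift or turn number may pass 1 either way. Input that does not fit is refused with a message, and nothing moves.
- manip.observe(): the state, without advancing time (a new reading comes with each control period).
- cams.grab_frame(name): name is "scene" or "top" or "wrist"; returns (picture, depth): 420x560x3 uint8, blue, green, red; 420x560 float32, m along the optical axis (not along the pixel's ray), 0 where there is no reading.
- cams.camera_info(name): a dict with "intrinsics" (3x3 intrinsics, pixels), "extrinsics" (4x4, takes a point from camera to world coordinates). Camera axes: x right, y up, looking along -z (the intrinsics and any distortion apply to the point x, -y, -z); pixel columns grow to the right and rows downward; lengths in m; the calibration is good to about 2 mm. The wrist camera is an equidistant fisheye: a pixel r from the principal point sees the ray r / f radians off the axis. A picture is of the moment at which its call begins: read the wrist's pose just before it. camera_info takes no time and is no camera call; for the wrist camera it gives the pose at the moment of the call.
- close_job(): hands the job in; it is judged then, once.
The state is a dict: "time": time; "joint_pos": joint angles; "qd": joint speeds; "effort": joint torques, N m; "position": TCP position; "eef_rot": TCP orientation; "ft_force": force on the tool from outside, world axes, zero at the start; "wrist_torque": the same for the moment, N m; "finger_gap": finger opening in m; "grip_force": force on a finger pad.
Only numpy, scipy, OpenCV 4.12 (cv2) and the standard library are available. Lean on these libraries where they do the work, as an engineer would, in place of code of your own. Each camera call takes 0.05 s, during which the arm holds its last target. There are 200 camera calls.

## Task

Stand the four loose steel punches upright in the middle of the four blue felt pads, one on each, in order of diameter: the thinnest on the pad next to the orange-lidded tin, the thickest on the pad next to the white dish. Do not let the punches knock against one another, and leave the tin and the dish where they are.

Things in the scene. Friction and masses are not known exactly. Their poses are not given: they have to be found in the camera images.
- punch_18: Polished steel disc-cutter punch: a plain upright solid cylinder 18 mm in diameter and 50 mm tall with a dark band near its top, about 0.10 kg, standing loose on the bench. Origin: centre of its underside; z along its axis, up.
- punch_28: Polished steel disc-cutter punch: a plain upright solid cylinder 28 mm in diameter and 50 mm tall with a dark band near its top, about 0.24 kg, standing loose on the bench. Origin: centre of its underside; z along its axis, up.
- punch_38: Polished steel disc-cutter punch: a plain upright solid cylinder 38 mm in diameter and 50 mm tall with a dark band near its top, about 0.44 kg, standing loose on the bench. Origin: centre of its underside; z along its axis, up.
- punch_48: Polished steel disc-cutter punch: a plain upright solid cylinder 48 mm in diameter and 50 mm tall with a dark band near its top, about 0.70 kg, standing loose on the bench. Origin: centre of its underside; z along its axis, up.
- pad_a: Round blue felt pad, 60 mm across, 4 mm thick, one of four alike fixed in a straight row, 80 mm between centres, on a dark wooden strip (320 x 70 x 12 mm, fixed). Origin: centre of its underside, 12 mm above the bench (a punch on it stands 16 mm above the bench); y runs along the row. An end pad; order along the row: pad_a, pad_b, pad_c, pad_d.
- pad_b: Round blue felt pad, 60 mm across, 4 mm thick, one of four alike fixed in a straight row, 80 mm between centres, on a dark wooden strip (320 x 70 x 12 mm, fixed). Origin: centre of its underside, 12 mm above the bench (a punch on it stands 16 mm above the bench); y runs along the row. Beside pad_a.
- pad_c: Round blue felt pad, 60 mm across, 4 mm thick, one of four alike fixed in a straight row, 80 mm between centres, on a dark wooden strip (320 x 70 x 12 mm, fixed). Origin: centre of its underside, 12 mm above the bench (a punch on it stands 16 mm above the bench); y runs along the row. Beside pad_d.
- pad_d: Round blue felt pad, 60 mm across, 4 mm thick, one of four alike fixed in a straight row, 80 mm between centres, on a dark wooden strip (320 x 70 x 12 mm, fixed). Origin: centre of its underside, 12 mm above the bench (a punch on it stands 16 mm above the bench); y runs along the row. The other end pad.
- tin: Bystander: round steel tin with an orange lid, 51 mm across, 24 mm tall, standing loose just off one end of the strip (either end, about 85 mm from the end pad's centre). It marks the small end of the row. Origin: centre of its underside.
- dish: Bystander: white ceramic dish, 64 mm across and 18 mm tall, loose, just off the other end of the strip. Origin: centre of its underside.

How it is judged:
By the outcome, as a careful person would: the job done as asked, in the order asked, and still so for the second after the job is handed in, with the robot touching nothing.
It also fails if it takes over 99 s, if anything falls off the work surface, if the arm or the gripper's body presses on something with over 40 N, if the wrist force passes 120 N, or if a joint passes its speed limit or range.

## Working session

There is one attempt and no reset: what is moved stays moved. The work goes in short steps, Python scripts to look and compute and a tool call to move; the robot and the scene stay as the last step left them, time stands still between calls to the robot, and variables do not carry over. Pictures are saved under pics/ and viewed, at most 14 in all, crops included, and the job is handed in when it is done.

```bash
mkdir -p pics; ls; python3 - <<'E'
from rig import manip,cams
import cv2
print(manip.observe())
for n in ["top","scene"]:
    p,d=cams.grab_frame(n); cv2.imwrite(f"pics/{n}0.png",p)
    c=cams.camera_info(n); print(c)
E
```

```text
pics
{'time': 0.0, 'joint_pos': array([-6.69090952e+01,  6.67383304e+00,  8.26356971e+01, -3.16037128e-04,
        9.07563485e+01, -2.16771661e+00]), 'qd': array([0.07230525, 0.0117891 , 0.04467447, 0.02548264, 0.04258675,
       0.01301581]), 'effort': array([-4.02433507e-03, -7.21256876e+01, -6.22623181e+01,  7.78388442e-02,
        2.38155836e-02, -1.12119244e-04]), 'position': array([ 0.28791516, -0.6102896 ,  0.21790914]), 'eef_rot': array([-1.79934157e+02, -2.17605492e-03,  2.52586161e+01]), 'ft_force': array([0.20746102, 0.3006058 , 0.36466677]), 'wrist_torque': array([-0.03084451,  0.00479111,  0.01481788]), 'grip_force': 0.0, 'finger_gap': 0.09317389662273094}
{'intrinsics': array([[505.24736065,   0.        , 286.96994313],
       [  0.        , 505.24736065, 213.09425749],
       [  0.        ,   0.        ,   1.        ]]), 'extrinsics': array([[ 1.07673608e-01,  9.70492942e-01, -2.15754129e-01,
         3.53795849e-01],
       [-9.94185985e-01,  1.04935553e-01, -2.41403434e-02,
         1.33851189e-02],
       [-7.87754099e-04,  2.17099009e-01,  9.76149271e-01,
         8.91302946e-01],
       [ 0.00000000e+00,  0.00000000e+00,  0.00000000e+00,
         1.00000000e+00]])}
{'intrinsics': array([[479.85854898,   0.        , 278.03098955],
       [  0.        , 479.85854898, 217.37235896],
       [  0.        ,   0.        ,   1.        ]]), 'extrinsics': array([[ 0.68511632, -0.5456946 ,  0.48252776,  0.96036344],
       [ 0.7282719 ,  0.49917001, -0.46952032, -0.37932281],
       [ 0.01535132,  0.67308744,  0.73940356,  0.6635473 ],
       [ 0.        ,  0.        ,  0.        ,  1.        ]])}
```

View pics/top0.png

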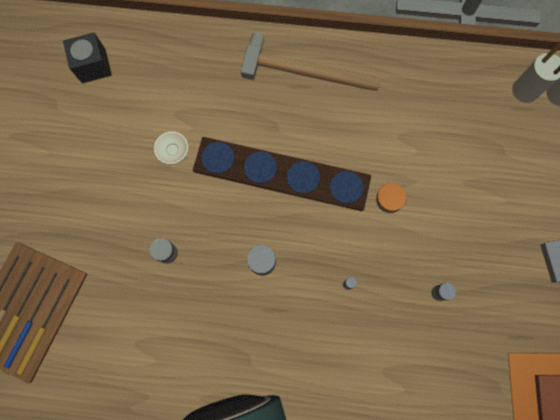

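View pics/scene0.png

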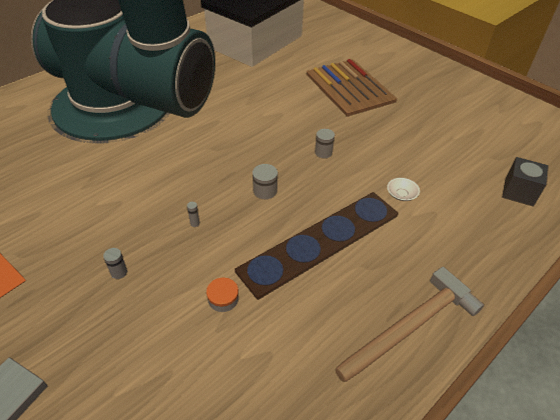

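The top view shows the punches at (161,250) d38, (261,260) d48, (350,283) d18 and (446,292) d28. The pads are at (218,157), (260,167), (304,177) and (347,186), with the tin at (392,197) by the right pad and the dish at (171,148) by the left one. The scene view agrees. Next I'll measure them using depth.

```bash
cat > h.py <<'E'
from rig import manip,cams
import cv2,numpy as np
def world(n):
    p,d=cams.grab_frame(n); c=cams.camera_info(n); K=c["intrinsics"];T=c["extrinsics"]
    v,u=np.indices(d.shape)
    P=np.stack([(u-K[0,2])/K[0,0]*d,-(v-K[1,2])/K[1,1]*d,-d],-1)
    return p,d,P@T[:3,:3].T+T[:3,3]
def clusters(p,d,W,zlo,zhi,mask=None):
    m=(d>0)&(W[...,2]>zlo)&(W[...,2]<zhi)&(np.hypot(W[...,0],W[...,1])>.25)&(W[...,0]>.1)&(W[...,0]<.75)&(abs(W[...,1])<.5)
    if mask is not None: m&=mask
    n,l,s,c=cv2.connectedComponentsWithStats(m.astype(np.uint8),connectivity=4)
    for i in range(1,n):
        if s[i,4]<25: continue
        q=W[l==i]; (x,y),r=cv2.minEnclosingCircle(q[:,:2].astype(np.float32))
        print("px",c[i].round(0),"mean",q.mean(0).round(4),"circ",round(x,4),round(y,4),"diam",round(2*r,4),"eqd",s[i,4])
E
python3 - <<'E'
from h import *
for n in ["top","scene"]:
    p,d,W=world(n); print(n)
    clusters(p,d,W,.046,.056)
    b=p.astype(int); print("pads"); clusters(p,d,W,.008,.022,(b[...,0]-b[...,2]>20))
E
```

```text
top
px [160. 249.] mean [0.455  0.2399 0.0492] circ 0.4552 0.2399 diam 0.038 eqd 378
px [260. 259.] mean [0.4569 0.0702 0.0492] circ 0.4572 0.0704 diam 0.0477 eqd 619
px [350. 283.] mean [ 0.4339 -0.0825  0.0488] circ 0.4341 -0.0823 diam 0.0181 eqd 89
px [446. 291.] mean [ 0.4367 -0.2416  0.049 ] circ 0.4367 -0.2419 diam 0.028 eqd 221
pads
px [217. 157.] mean [0.6375 0.1723 0.0152] circ 0.6384 0.1716 diam 0.0607 eqd 771
px [260. 167.] mean [0.6276 0.0932 0.0151] circ 0.628 0.0929 diam 0.0605 eqd 775
px [303. 177.] mean [0.6174 0.0139 0.0152] circ 0.6179 0.0129 diam 0.0601 eqd 778
px [346. 187.] mean [ 0.6071 -0.0654  0.0152] circ 0.6076 -0.0659 diam 0.0598 eqd 792
px [ 18. 344.] mean [0.2747 0.4583 0.0195] circ 0.2754 0.4597 diam 0.0808 eqd 245
scene
px [325. 135.] mean [0.4589 0.239  0.0505] circ 0.4578 0.2412 diam 0.0405 eqd 190
px [265. 173.] mean [0.4607 0.07   0.0505] circ 0.459 0.0714 diam 0.0505 eqd 379
px [192. 206.] mean [ 0.4374 -0.0821  0.05  ] circ 0.4364 -0.0815 diam 0.0198 eqd 72
px [112. 255.] mean [ 0.4402 -0.2415  0.0502] circ 0.4393 -0.2407 diam 0.0301 eqd 213
pads
px [326.  70.] mean [0.256  0.4648 0.0196] circ 0.2554 0.4654 diam 0.0403 eqd 25
px [365. 212.] mean [0.6368 0.1607 0.0165] circ 0.6379 0.1699 diam 0.0549 eqd 158
px [370. 204.] mean [0.6294 0.1825 0.0164] circ 0.6273 0.1834 diam 0.0164 eqd 25
px [379. 211.] mean [0.653  0.1811 0.0165] circ 0.653 0.185 diam 0.0356 eqd 91
px [338. 228.] mean [0.6294 0.0938 0.0165] circ 0.6281 0.0933 diam 0.0586 eqd 534
px [303. 248.] mean [0.6191 0.0143 0.0166] circ 0.6185 0.0156 diam 0.059 eqd 643
px [265. 270.] mean [ 0.6086 -0.065   0.0166] circ 0.6085 -0.0642 diam 0.0591 eqd 761
```

```bash
cat > go.py <<'E'
import sys,numpy as np
from rig import manip
from scipy.spatial.transform import Rotation as Ro
# usage: go.py target [z]  -> displacement in tool axes
T=dict(p38=(.4560,.2398),p48=(.4580,.0703),p18=(.4350,-.0822),p28=(.4378,-.2416),
 q18=(.6079,-.0652),q28=(.6183,.0140),q38=(.6285,.0933),q48=(.638,.172))
s=manip.observe();R=Ro.from_euler('xyz',s["eef_rot"],degrees=True);G=Ro.from_euler('xyz',[180,0,82.65],degrees=True)
rot=(R.inv()*G).as_rotvec(degrees=True).round(2)
print("t",s["time"],"pos",s["position"].round(4),"rpy",s["eef_rot"].round(2),"gap",round(s["finger_gap"],4))
for t in sys.argv[2:]:
    print(t,(R.inv().apply(np.r_[T[t],float(sys.argv[1])]-s["position"])).round(4),"rot",rot)
E
python3 go.py .12 p28
```

```text
t 0.2 pos [ 0.2879 -0.6104  0.2182] rpy [-179.96   -0.     25.25] gap 0.0928
p28 [ 0.2929 -0.2695  0.0984] rot [-4.00e-02 -2.00e-02 -5.74e+01]
```

The manual's scale: turns go in shares of 180 degrees. Converting my numbers, -57.4 degrees is -0.3189.

shift_gripper:
  plan: "0.093,0.02,-0.02,0.01,0,0,-0.0222;0.093,0.05,-0.045,0.02,0,0,-0.0556;0.093,0.08,-0.075,0.03,0,0,-0.0889;0.093,0.11,-0.1,0.04,0,0,-0.1222;0.093,0.14,-0.13,0.05,0,0,-0.1556;0.093,0.17,-0.155,0.06,0,0,-0.1889;0.093,0.2,-0.185,0.07,0,0,-0.2222;0.093,0.23,-0.21,0.08,0,0,-0.2556;0.093,0.26,-0.24,0.09,0,0,-0.2889;0.093,0.285,-0.262,0.098,0,0,-0.3111;0.093,0.293,-0.2695,0.098,0,0,-0.3189;0.093,0.293,-0.2695,0.098,0,0,-0.3189"

```text
time: 1.4
position: [0.4384, -0.2408, 0.1208]
eef_rot: [180.0, 0.0, 82.8]
ft_force: [0.3, 0.1, -0.7]
finger_gap: 0.093
grip_force: 0.0
```

```bash
python3 go.py .015 p28
```

```text
t 1.4 pos [ 0.4384 -0.2408  0.1208] rpy [180.     0.    82.77] gap 0.093
p28 [-0.0008 -0.0005  0.1058] rot [0.   0.   0.12]
```

shift_gripper:
  plan: "0.093,0,0,0.02,0,0,0;0.093,0,0,0.045,0,0,0;0.093,0,0,0.07,0,0,0;0.093,0,0,0.09,0,0,0;0.093,-0.001,0,0.1,0,0,0;0.093,-0.001,0,0.105,0,0,0;0.093,-0.001,0,0.105,0,0,0"

```text
time: 2.1
position: [0.4378, -0.2433, 0.0159]
eef_rot: [-180.0, 0.0, 82.6]
ft_force: [0.4, 0.3, -0.5]
finger_gap: 0.093
grip_force: 0.0
```

shift_gripper:
  plan: "0.02,0,0,0,0,0,0;0.02,0,0,0,0,0,0;0.02,0,0,0,0,0,0;0.02,0,0,0,0,0,0;0.02,0,0,0,0,0,0;0.02,0,0,0,0,0,0;0.02,0,0,0,0,0,0;0.02,0,0,0,0,0,0"

```text
time: 2.9
position: [0.4379, -0.2427, 0.0156]
eef_rot: [-180.0, -0.0, 82.7]
ft_force: [-0.0, -0.3, 0.7]
finger_gap: 0.0336
grip_force: 0.0
```

```bash
python3 go.py .015 p28
```

```text
t 2.9 pos [ 0.4379 -0.2427  0.0156] rpy [-180.     -0.     82.66] gap 0.0336
p28 [ 0.0011 -0.0002  0.0006] rot [-0.   -0.    0.01]
```

Fingers are still closing, so I'll wait, then lift.

shift_gripper:
  plan: "0.02,0.001,0,0,0,0,0;0.02,0.001,0,0,0,0,0;0.02,0.001,0,0,0,0,0;0.02,0.001,0,0,0,0,0;0.02,0.001,0,0,0,0,0"

```text
time: 3.4
position: [0.438, -0.2417, 0.0156]
eef_rot: [-180.0, -0.0, 82.7]
ft_force: [-0.2, 0.0, -0.4]
finger_gap: 0.0274
grip_force: 30.0
```

shift_gripper:
  plan: "0.02,0,0,-0.005,0,0,0;0.02,0,0,-0.02,0,0,0;0.02,0,0,-0.04,0,0,0;0.02,0,0,-0.06,0,0,0;0.02,0,0,-0.08,0,0,0;0.02,0,0,-0.095,0,0,0;0.02,0,0,-0.1,0,0,0;0.02,0,0,-0.1,0,0,0"

```text
time: 4.2
position: [0.4382, -0.2418, 0.1163]
eef_rot: [179.9, 0.0, 82.7]
ft_force: [0.5, -0.4, -2.4]
finger_gap: 0.0274
grip_force: 30.0
```

```bash
python3 go.py .115 q28
python3 - <<'E'
from h import *
p,d,W=world("wrist") if False else (cams.grab_frame("wrist")[0],0,0); cv2.imwrite("pics/w1.png",p)
E
```

```text
t 4.2 pos [ 0.4382 -0.2418  0.1163] rpy [1.7995e+02 2.0000e-02 8.2650e+01] gap 0.0274
q28 [0.2768 0.1459 0.0013] rot [0.05 0.02 0.  ]
```

View pics/w1.png

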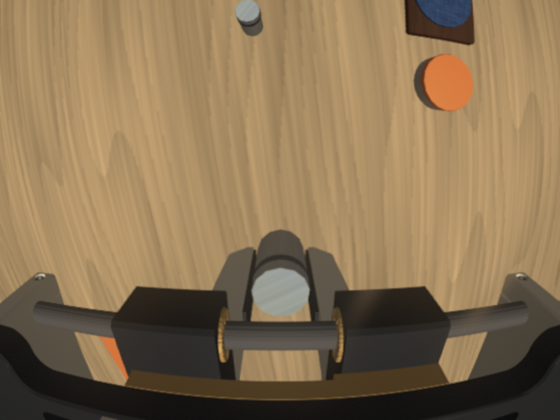

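The wrist view shows punch_28 gripped between the pads, with its top at (280,290) and upright. Next it goes to its pad.

shift_gripper:
  plan: "0.02,0.012,0.006,0,0,0,0;0.02,0.035,0.018,0,0,0,0;0.02,0.065,0.034,0,0,0,0;0.02,0.1,0.053,0,0,0,0;0.02,0.135,0.071,0,0,0,0;0.02,0.17,0.09,0,0,0,0;0.02,0.205,0.108,0,0,0,0;0.02,0.235,0.124,0,0,0,0;0.02,0.26,0.137,0,0,0,0;0.02,0.272,0.144,0,0,0,0;0.02,0.277,0.146,0,0,0,0;0.02,0.277,0.146,0,0,0,0"

```text
time: 5.45
position: [0.6179, 0.0146, 0.115]
eef_rot: [-179.9, 0.0, 82.7]
ft_force: [-0.3, 0.8, -3.0]
finger_gap: 0.0276
grip_force: 30.0
```

```bash
python3 go.py .0325 q28
```

```text
t 5.45 pos [0.6179 0.0146 0.115 ] rpy [-1.7994e+02  1.0000e-02  8.2690e+01] gap 0.0276
q28 [-0.0005  0.0005  0.0825] rot [-0.06  0.01  0.04]
```

shift_gripper:
  plan: "0.02,0,0,0.015,0,0,0;0.02,0,0,0.035,0,0,0;0.02,0,0,0.055,0,0,0;0.02,-0.0005,0.0005,0.07,0,0,0;0.02,-0.0005,0.0005,0.077,0,0,0;0.02,-0.0005,0.0005,0.08,0,0,0;0.02,-0.0005,0.0005,0.08,0,0,0;0.02,-0.0005,0.0005,0.081,0,0,0;0.02,-0.0005,0.0005,0.082,0,0,0;0.02,-0.0005,0.0005,0.082,0,0,0"

```text
time: 6.45
position: [0.6188, 0.0138, 0.034]
eef_rot: [180.0, -0.0, 82.7]
ft_force: [-0.4, 0.5, -2.8]
finger_gap: 0.0275
grip_force: 30.0
```

```bash
python3 go.py .032 q28
```

```text
t 6.45 pos [0.6188 0.0138 0.034 ] rpy [179.97  -0.    82.66] gap 0.0275
q28 [ 0.0001 -0.0005  0.002 ] rot [ 0.03 -0.    0.01]
```

shift_gripper:
  plan: "0.02,0,0,0.001,0,0,0;0.02,0,0,0.0015,0,0,0;0.02,0,0,0.002,0,0,0;0.02,0,0,0.002,0,0,0"

```text
time: 6.85
position: [0.6187, 0.0138, 0.0317]
eef_rot: [180.0, 0.0, 82.7]
ft_force: [0.3, 0.7, -1.9]
finger_gap: 0.0277
grip_force: 30.0
```

shift_gripper:
  plan: "0.02,0,0,0.0004,0,0,0;0.02,0,0,0.0007,0,0,0;0.02,0,0,0.0007,0,0,0"

```text
time: 7.15
position: [0.6187, 0.0138, 0.0316]
eef_rot: [180.0, -0.0, 82.7]
ft_force: [-4.8, -0.7, 5.5]
finger_gap: 0.0277
grip_force: 30.0
```

shift_gripper:
  plan: "0.093,0,0,0,0,0,0;0.093,0,0,0,0,0,0;0.093,0,0,0,0,0,0;0.093,0,0,0,0,0,0;0.093,0,0,0,0,0,0;0.093,0,0,-0.005,0,0,0;0.093,0,0,-0.02,0,0,0;0.093,0,0,-0.045,0,0,0;0.093,0,0,-0.07,0,0,0;0.093,0,0,-0.085,0,0,0;0.093,0,0,-0.09,0,0,0;0.093,0,0,-0.09,0,0,0"

```text
time: 8.35
position: [0.6188, 0.0138, 0.1215]
eef_rot: [179.9, -0.0, 82.7]
ft_force: [-0.2, 0.5, -0.5]
finger_gap: 0.0927
grip_force: 0.0
```

```bash
python3 go.py .12 p18
python3 - <<'E'
from rig import cams
import cv2
cv2.imwrite("pics/w2.png",cams.grab_frame("wrist")[0])
E
```

```text
t 8.35 pos [0.6188 0.0138 0.1215] rpy [ 1.7995e+02 -1.0000e-02  8.2660e+01] gap 0.0927
p18 [-0.1187 -0.17    0.0013] rot [ 0.05 -0.01  0.01]
```

View pics/w2.png

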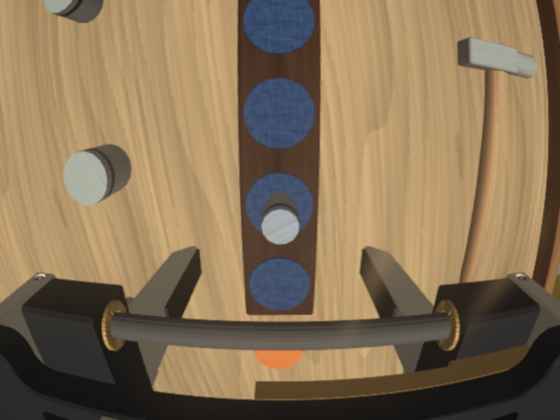

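The wrist view shows punch_28 standing on the second pad from the tin, at about (280,215), released and central. Contact is at TCP z≈0.0317. Punch_18 is next.

shift_gripper:
  plan: "0.093,-0.015,-0.021,0,0,0,0;0.093,-0.04,-0.057,0,0,0,0;0.093,-0.065,-0.093,0,0,0,0;0.093,-0.09,-0.129,0,0,0,0;0.093,-0.11,-0.158,0,0,0,0;0.093,-0.1187,-0.17,0,0,0,0;0.093,-0.1187,-0.17,0,0,0,0;0.093,-0.1187,-0.17,0,0,0,0"

```text
time: 9.2
position: [0.4354, -0.0821, 0.1207]
eef_rot: [-180.0, -0.0, 82.6]
ft_force: [-0.2, -0.2, -0.4]
finger_gap: 0.0928
grip_force: 0.0
```

```bash
python3 go.py .0155 p18
```

```text
t 9.2 pos [ 0.4354 -0.0821  0.1207] rpy [-1.800e+02 -1.000e-02  8.263e+01] gap 0.0928
p18 [-0.0002 -0.0004  0.1052] rot [-0.   -0.01 -0.02]
```

shift_gripper:
  plan: "0.093,0,0,0.02,0,0,0;0.093,0,0,0.045,0,0,0;0.093,0,0,0.07,0,0,0;0.093,0,0,0.09,0,0,0;0.07,0,0,0.1,0,0,0;0.05,0,0,0.105,0,0,0;0.04,0,0,0.105,0,0,0;0.03,0,0,0.105,0,0,0;0.01,0,0,0.105,0,0,0;0.01,0,0,0.105,0,0,0;0.01,0,0,0.105,0,0,0;0.01,0,0,0.105,0,0,0"

```text
time: 10.4
position: [0.4349, -0.0823, 0.0162]
eef_rot: [180.0, 0.0, 82.7]
ft_force: [-0.3, -0.0, 0.0]
finger_gap: 0.0337
grip_force: 0.0
```

shift_gripper:
  plan: "0.01,0,0,0,0,0,0;0.01,0,0,0,0,0,0;0.01,0,0,0,0,0,0;0.01,0,0,0,0,0,0;0.01,0,0,0,0,0,0;0.01,0,0,0,0,0,0"

```text
time: 11.0
position: [0.4349, -0.0822, 0.016]
eef_rot: [180.0, 0.0, 82.7]
ft_force: [-0.5, -0.4, 0.5]
finger_gap: 0.0175
grip_force: 30.0
```

shift_gripper:
  plan: "0.01,0,0,-0.005,0,0,0;0.01,0,0,-0.02,0,0,0;0.01,0,0,-0.04,0,0,0;0.01,0,0,-0.06,0,0,0;0.01,0,0,-0.08,0,0,0;0.01,0,0,-0.095,0,0,0;0.01,0,0,-0.1,0,0,0;0.01,0,0,-0.1,0,0,0"

```text
time: 11.8
position: [0.4351, -0.0823, 0.1166]
eef_rot: [179.9, 0.0, 82.7]
ft_force: [-0.4, -0.3, -0.9]
finger_gap: 0.0177
grip_force: 30.0
```

```bash
python3 go.py .116 q18
```

```text
t 11.8 pos [ 0.4351 -0.0823  0.1166] rpy [1.7994e+02 1.0000e-02 8.2660e+01] gap 0.0177
q18 [0.039  0.1692 0.0008] rot [0.06 0.01 0.01]
```

shift_gripper:
  plan: "0.01,0.003,0.012,0,0,0,0;0.01,0.008,0.035,0,0,0,0;0.01,0.015,0.065,0,0,0,0;0.01,0.022,0.095,0,0,0,0;0.01,0.029,0.125,0,0,0,0;0.01,0.035,0.15,0,0,0,0;0.01,0.038,0.165,0,0,0,0;0.01,0.039,0.1692,0,0,0,0;0.01,0.039,0.1692,0,0,0,0;0.01,0.039,0.1692,0,0,0,0"

```text
time: 12.8
position: [0.6069, -0.0652, 0.1155]
eef_rot: [-180.0, 0.0, 82.7]
ft_force: [-0.2, -1.1, -1.6]
finger_gap: 0.0178
grip_force: 30.0
```

```bash
python3 go.py .032 q18
```

```text
t 12.8 pos [ 0.6069 -0.0652  0.1155] rpy [-179.95    0.     82.65] gap 0.0178
q18 [0.0002 0.0011 0.0835] rot [-0.05  0.    0.  ]
```

shift_gripper:
  plan: "0.01,0,0,0.015,0,0,0;0.01,0,0,0.035,0,0,0;0.01,0,0,0.055,0,0,0;0.01,0,0,0.07,0,0,0;0.01,0,0,0.078,0,0,0;0.01,0,0,0.08,0,0,0;0.01,0,0,0.081,0,0,0;0.01,0,0,0.082,0,0,0;0.01,0,0,0.082,0,0,0;0.01,0,0,0.082,0,0,0"

```text
time: 13.8
position: [0.6079, -0.0652, 0.0344]
eef_rot: [180.0, 0.0, 82.7]
ft_force: [-0.5, -0.9, -1.7]
finger_gap: 0.0174
grip_force: 30.0
```

```bash
python3 go.py .032 q18
```

```text
t 13.8 pos [ 0.6079 -0.0652  0.0344] rpy [179.96   0.    82.66] gap 0.0174
q18 [-0.      0.      0.0024] rot [0.04 0.   0.01]
```

shift_gripper:
  plan: "0.01,0,0,0.001,0,0,0;0.01,0,0,0.002,0,0,0;0.01,0,0,0.0024,0,0,0;0.01,0,0,0.0024,0,0,0"

```text
time: 14.2
position: [0.6078, -0.0652, 0.032]
eef_rot: [180.0, -0.0, 82.7]
ft_force: [-1.8, 1.6, 3.8]
finger_gap: 0.0176
grip_force: 30.0
```

shift_gripper:
  plan: "0.093,0,0,0,0,0,0;0.093,0,0,0,0,0,0;0.093,0,0,0,0,0,0;0.093,0,0,0,0,0,0;0.093,0,0,0,0,0,0;0.093,0,0,-0.005,0,0,0;0.093,0,0,-0.02,0,0,0;0.093,0,0,-0.045,0,0,0;0.093,0,0,-0.07,0,0,0;0.093,0,0,-0.085,0,0,0;0.093,0,0,-0.09,0,0,0;0.093,0,0,-0.09,0,0,0"

```text
time: 15.4
position: [0.6078, -0.0652, 0.1221]
eef_rot: [179.9, 0.0, 82.7]
ft_force: [-0.2, 0.3, -0.1]
finger_gap: 0.0929
grip_force: 0.0
```

```bash
python3 go.py .12 p38
```

```text
t 15.4 pos [ 0.6078 -0.0652  0.1221] rpy [179.95   0.    82.65] gap 0.0929
p38 [ 0.2831 -0.1896  0.0019] rot [0.05 0.   0.  ]
```

shift_gripper:
  plan: "0.093,0.015,-0.01,0,0,0,0;0.093,0.045,-0.03,0,0,0,0;0.093,0.08,-0.0535,0,0,0,0;0.093,0.115,-0.077,0,0,0,0;0.093,0.15,-0.1,0,0,0,0;0.093,0.185,-0.124,0,0,0,0;0.093,0.22,-0.147,0,0,0,0;0.093,0.25,-0.167,0,0,0,0;0.093,0.273,-0.183,0,0,0,0;0.093,0.2831,-0.1896,0,0,0,0;0.093,0.2831,-0.1896,0,0,0,0;0.093,0.2831,-0.1896,0,0,0,0"

```text
time: 16.6
position: [0.4558, 0.2393, 0.1211]
eef_rot: [-180.0, 0.0, 82.7]
ft_force: [0.1, -0.0, 0.2]
finger_gap: 0.093
grip_force: 0.0
```

```bash
python3 go.py .0155 p38
```

```text
t 16.6 pos [0.4558 0.2393 0.1211] rpy [-1.7997e+02  4.0000e-02  8.2670e+01] gap 0.093
p38 [0.0006 0.0002 0.1055] rot [-0.03  0.04  0.02]
```

shift_gripper:
  plan: "0.093,0,0,0.02,0,0,0;0.093,0,0,0.045,0,0,0;0.093,0,0,0.07,0,0,0;0.093,0,0,0.09,0,0,0;0.08,0.0005,0,0.1,0,0,0;0.07,0.0005,0,0.105,0,0,0;0.06,0.0005,0,0.105,0,0,0;0.05,0.0005,0,0.105,0,0,0;0.03,0.0005,0,0.105,0,0,0;0.03,0.0005,0,0.105,0,0,0;0.03,0.0005,0,0.105,0,0,0;0.03,0.0005,0,0.105,0,0,0"

```text
time: 17.8
position: [0.4559, 0.2404, 0.0169]
eef_rot: [180.0, -0.0, 82.7]
ft_force: [-1.7, 0.6, 3.1]
finger_gap: 0.0377
grip_force: 30.0
```

shift_gripper:
  plan: "0.03,0,0,0,0,0,0;0.03,0,0,0,0,0,0;0.03,0,0,0,0,0,0;0.03,0,0,0,0,0,0"

```text
time: 18.2
position: [0.4559, 0.2404, 0.0168]
eef_rot: [180.0, -0.0, 82.7]
ft_force: [-2.8, -0.8, 6.0]
finger_gap: 0.0378
grip_force: 30.0
```

shift_gripper:
  plan: "0.03,0,0,-0.005,0,0,0;0.03,0,0,-0.02,0,0,0;0.03,0,0,-0.04,0,0,0;0.03,0,0,-0.06,0,0,0;0.03,0,0,-0.08,0,0,0;0.03,0,0,-0.095,0,0,0;0.03,0,0,-0.1,0,0,0;0.03,0,0,-0.1,0,0,0"

```text
time: 19.0
position: [0.456, 0.2404, 0.1171]
eef_rot: [180.0, -0.0, 82.7]
ft_force: [-0.2, 0.4, -3.6]
finger_gap: 0.0379
grip_force: 30.0
```

```bash
python3 go.py .116 q38
```

```text
t 19.0 pos [0.456  0.2404 0.1171] rpy [ 1.7995e+02 -3.0000e-02  8.2660e+01] gap 0.0379
q38 [-0.1239  0.1899  0.0012] rot [ 0.05 -0.03  0.01]
```

shift_gripper:
  plan: "0.03,-0.006,0.009,0,0,0,0;0.03,-0.02,0.03,0,0,0,0;0.03,-0.04,0.061,0,0,0,0;0.03,-0.06,0.092,0,0,0,0;0.03,-0.08,0.123,0,0,0,0;0.03,-0.1,0.153,0,0,0,0;0.03,-0.115,0.176,0,0,0,0;0.03,-0.122,0.187,0,0,0,0;0.03,-0.1239,0.1899,0,0,0,0;0.03,-0.1239,0.1899,0,0,0,0;0.03,-0.1239,0.1899,0,0,0,0"

```text
time: 20.1
position: [0.6277, 0.0938, 0.1163]
eef_rot: [-180.0, -0.0, 82.7]
ft_force: [-0.6, -0.3, -4.0]
finger_gap: 0.0378
grip_force: 30.0
```

```bash
python3 go.py .0335 q38
```

```text
t 20.1 pos [0.6277 0.0938 0.1163] rpy [-179.97   -0.     82.69] gap 0.0378
q38 [-0.0004  0.0009  0.0828] rot [-0.03 -0.    0.04]
```

shift_gripper:
  plan: "0.03,0,0,0.015,0,0,0;0.03,0,0,0.035,0,0,0;0.03,0,0,0.055,0,0,0;0.03,0,0,0.07,0,0,0;0.03,0,0,0.077,0,0,0;0.03,0,0,0.08,0,0,0;0.03,0,0,0.081,0,0,0;0.03,0,0,0.081,0,0,0;0.03,0,0,0.081,0,0,0"

```text
time: 21.0
position: [0.6287, 0.0932, 0.0363]
eef_rot: [179.9, -0.0, 82.7]
ft_force: [-0.6, 0.2, -3.1]
finger_gap: 0.0375
grip_force: 30.0
```

```bash
python3 go.py .0325 q38
```

```text
t 21.0 pos [0.6287 0.0932 0.0363] rpy [ 1.7994e+02 -1.0000e-02  8.2660e+01] gap 0.0375
q38 [ 0.0001 -0.0003  0.0038] rot [ 0.06 -0.01  0.01]
```

shift_gripper:
  plan: "0.03,0,0,0.001,0,0,0;0.03,0,0,0.002,0,0,0;0.03,0,0,0.003,0,0,0;0.03,0,0,0.0034,0,0,0;0.03,0,0,0.0038,0,0,0;0.03,0,0,0.0038,0,0,0"

```text
time: 21.6
position: [0.6285, 0.0932, 0.0329]
eef_rot: [180.0, -0.0, 82.7]
ft_force: [-6.3, -1.8, 8.1]
finger_gap: 0.0372
grip_force: 30.0
```

Contact made (+8 N), so I'll release.

shift_gripper:
  plan: "0.093,0,0,-0.0003,0,0,0;0.093,0,0,-0.0003,0,0,0;0.093,0,0,-0.0003,0,0,0;0.093,0,0,0,0,0,0;0.093,0,0,0,0,0,0;0.093,0,0,-0.005,0,0,0;0.093,0,0,-0.02,0,0,0;0.093,0,0,-0.045,0,0,0;0.093,0,0,-0.07,0,0,0;0.093,0,0,-0.085,0,0,0;0.093,0,0,-0.09,0,0,0;0.093,0,0,-0.09,0,0,0"

```text
time: 22.8
position: [0.6285, 0.0932, 0.1223]
eef_rot: [179.9, -0.0, 82.7]
ft_force: [0.0, -0.1, 0.0]
finger_gap: 0.0928
grip_force: 0.0
```

```bash
python3 go.py .12 p48
```

```text
t 22.8 pos [0.6285 0.0932 0.1223] rpy [ 1.7995e+02 -1.0000e-02  8.2650e+01] gap 0.0928
p48 [-0.0445 -0.1662  0.0022] rot [ 0.05 -0.01  0.  ]
```

shift_gripper:
  plan: "0.093,-0.004,-0.015,0,0,0,0;0.093,-0.012,-0.045,0,0,0,0;0.093,-0.02,-0.075,0,0,0,0;0.093,-0.028,-0.105,0,0,0,0;0.093,-0.036,-0.135,0,0,0,0;0.093,-0.042,-0.157,0,0,0,0;0.093,-0.0445,-0.1662,0,0,0,0;0.093,-0.0445,-0.1662,0,0,0,0;0.093,-0.0445,-0.1662,0,0,0,0"

```text
time: 23.7
position: [0.4584, 0.0703, 0.1216]
eef_rot: [180.0, -0.0, 82.7]
ft_force: [0.7, -0.3, -0.1]
finger_gap: 0.0931
grip_force: 0.0
```

```bash
python3 go.py .0155 p48
```

```text
t 23.7 pos [0.4584 0.0703 0.1216] rpy [180.    -0.    82.65] gap 0.0931
p48 [-1.000e-04 -4.000e-04  1.061e-01] rot [ 0. -0.  0.]
```

shift_gripper:
  plan: "0.093,0,0,0.02,0,0,0;0.093,0,0,0.045,0,0,0;0.093,0,0,0.07,0,0,0;0.093,0,0,0.09,0,0,0;0.093,0,0,0.1,0,0,0;0.08,0,0,0.1055,0,0,0;0.07,0,0,0.1055,0,0,0;0.06,0,0,0.1055,0,0,0;0.04,0,0,0.1055,0,0,0;0.04,0,0,0.1055,0,0,0;0.04,0,0,0.1055,0,0,0;0.04,0,0,0.1055,0,0,0"

```text
time: 24.9
position: [0.458, 0.0703, 0.0166]
eef_rot: [180.0, -0.0, 82.7]
ft_force: [-1.8, -0.8, 4.1]
finger_gap: 0.0477
grip_force: 30.0
```

shift_gripper:
  plan: "0.04,0,0,0,0,0,0;0.04,0,0,0,0,0,0;0.04,0,0,0,0,0,0;0.04,0,0,0,0,0,0"

```text
time: 25.3
position: [0.458, 0.0703, 0.0166]
eef_rot: [180.0, -0.0, 82.7]
ft_force: [-2.1, -1.0, 6.0]
finger_gap: 0.0474
grip_force: 30.0
```

shift_gripper:
  plan: "0.04,0,0,-0.005,0,0,0;0.04,0,0,-0.02,0,0,0;0.04,0,0,-0.04,0,0,0;0.04,0,0,-0.06,0,0,0;0.04,0,0,-0.08,0,0,0;0.04,0,0,-0.095,0,0,0;0.04,0,0,-0.1,0,0,0;0.04,0,0,-0.1,0,0,0"

```text
time: 26.1
position: [0.458, 0.0703, 0.1167]
eef_rot: [180.0, -0.0, 82.7]
ft_force: [-0.3, -0.1, -6.8]
finger_gap: 0.0475
grip_force: 30.0
```

```bash
python3 go.py .116 q48
```

```text
t 26.1 pos [0.458  0.0703 0.1167] rpy [ 1.7996e+02 -1.0000e-02  8.2660e+01] gap 0.0475
q48 [0.1239 0.1655 0.0009] rot [ 0.04 -0.01  0.01]
```

shift_gripper:
  plan: "0.04,0.006,0.008,0,0,0,0;0.04,0.02,0.027,0,0,0,0;0.04,0.04,0.053,0,0,0,0;0.04,0.06,0.08,0,0,0,0;0.04,0.08,0.107,0,0,0,0;0.04,0.1,0.134,0,0,0,0;0.04,0.115,0.154,0,0,0,0;0.04,0.122,0.163,0,0,0,0;0.04,0.1239,0.1655,0,0,0,0;0.04,0.1239,0.1655,0,0,0,0;0.04,0.1239,0.1655,0,0,0,0"

```text
time: 27.2
position: [0.6372, 0.1716, 0.1161]
eef_rot: [-180.0, 0.0, 82.6]
ft_force: [-0.4, 0.1, -5.6]
finger_gap: 0.047
grip_force: 30.0
```

```bash
python3 go.py .0335 q48
```

```text
t 27.2 pos [0.6372 0.1716 0.1161] rpy [-1.7997e+02  1.0000e-02  8.2640e+01] gap 0.047
q48 [0.0005 0.0008 0.0826] rot [-0.03  0.01 -0.01]
```

shift_gripper:
  plan: "0.04,0,0,0.015,0,0,0;0.04,0,0,0.035,0,0,0;0.04,0.0005,0,0.055,0,0,0;0.04,0.0005,0,0.07,0,0,0;0.04,0.0005,0,0.077,0,0,0;0.04,0.0005,0,0.08,0,0,0;0.04,0.0005,0,0.081,0,0,0;0.04,0.0005,0,0.081,0,0,0;0.04,0.0005,0,0.081,0,0,0"

```text
time: 28.1
position: [0.6383, 0.1726, 0.036]
eef_rot: [179.9, -0.0, 82.7]
ft_force: [0.3, -0.3, -5.9]
finger_gap: 0.0478
grip_force: 30.0
```

```bash
python3 go.py .0325 q48
```

```text
t 28.1 pos [0.6383 0.1726 0.036 ] rpy [ 1.7994e+02 -2.0000e-02  8.2660e+01] gap 0.0478
q48 [-0.0006 -0.0002  0.0035] rot [ 0.06 -0.02  0.01]
```

shift_gripper:
  plan: "0.04,0,0,0.001,0,0,0;0.04,0,0,0.002,0,0,0;0.04,0,0,0.0028,0,0,0;0.04,0,0,0.0032,0,0,0;0.04,0,0,0.0036,0,0,0;0.04,0,0,0.0036,0,0,0"

```text
time: 28.7
position: [0.6379, 0.1725, 0.0326]
eef_rot: [180.0, -0.0, 82.7]
ft_force: [-6.2, -1.1, 6.0]
finger_gap: 0.0476
grip_force: 30.0
```

shift_gripper:
  plan: "0.093,0,0,-0.0003,0,0,0;0.093,0,0,-0.0003,0,0,0;0.093,0,0,-0.0003,0,0,0;0.093,0,0,0,0,0,0;0.093,0,0,0,0,0,0;0.093,0,0,-0.005,0,0,0;0.093,0,0,-0.02,0,0,0;0.093,0,0,-0.045,0,0,0;0.093,0,0,-0.07,0,0,0;0.093,0,0,-0.1,0,0,0;0.093,0,0,-0.13,0,0,0;0.093,0,0,-0.15,0,0,0"

```text
time: 29.9
position: [0.6383, 0.1726, 0.1857]
eef_rot: [179.8, -0.1, 82.7]
ft_force: [-0.4, 0.7, -0.0]
finger_gap: 0.0925
grip_force: 0.0
```

shift_gripper:
  plan: "0.093,0.02,0,0,0,0,0;0.093,0.05,0,0,0,0,0;0.093,0.09,0,0,0,0,0;0.093,0.13,0,0,0,0,0;0.093,0.17,-0.03,0,0,0,0;0.093,0.19,-0.06,0,0,0,0;0.093,0.2,-0.1,0,0,0,0;0.093,0.2,-0.13,0,0,0,0;0.093,0.2,-0.14,0,0,0,0;0.093,0.2,-0.14,0,0,0,0"

```text
time: 30.9
position: [0.5236, 0.3896, 0.182]
eef_rot: [180.0, -0.0, 82.7]
ft_force: [-0.1, -0.6, -0.6]
finger_gap: 0.0929
grip_force: 0.0
```

```bash
python3 - <<'E'
from h import *
for n in ["top","scene"]:
    p,d,W=world(n); print(n); clusters(p,d,W,.058,.074)
    if n=="top": clusters(p,d,W,.012,.03); cv2.imwrite("pics/end.png",cv2.resize(p[80:320,120:440],None,fx=2.4,fy=2.4))
E
```

```text
top
px [214. 149.] mean [0.6358 0.1718 0.0651] circ 0.6366 0.1726 diam 0.0488 eqd 597
px [259. 159.] mean [0.6264 0.0927 0.065 ] circ 0.6269 0.0932 diam 0.0389 eqd 384
px [304. 169.] mean [0.6169 0.0137 0.0648] circ 0.6172 0.0139 diam 0.0292 eqd 209
px [349. 180.] mean [ 0.6059 -0.0655  0.0645] circ 0.6063 -0.0657 diam 0.0178 eqd 91
px [170. 147.] mean [0.6483 0.2621 0.0158] circ 0.6459 0.2607 diam 0.0633 eqd 398
px [220. 164.] mean [0.6253 0.1661 0.0169] circ 0.64 0.1717 diam 0.0694 eqd 290
px [260. 172.] mean [0.6171 0.0922 0.016 ] circ 0.6263 0.0936 diam 0.0651 eqd 414
px [302. 181.] mean [0.6094 0.0149 0.0157] circ 0.6148 0.0142 diam 0.0677 eqd 554
px [345. 188.] mean [ 0.6038 -0.0636  0.0153] circ 0.6072 -0.0646 diam 0.0694 eqd 723
px [391. 197.] mean [ 0.5938 -0.1451  0.0227] circ 0.595 -0.1456 diam 0.0514 eqd 653
px [553. 258.] mean [ 0.517  -0.4329  0.0183] circ 0.5132 -0.441 diam 0.0753 eqd 470
px [ 52. 281.] mean [0.3851 0.4256 0.0159] circ 0.3844 0.4255 diam 0.0293 eqd 60
px [ 61. 292.] mean [0.3678 0.4052 0.0162] circ 0.3672 0.405 diam 0.0533 eqd 98
px [549. 397.] mean [ 0.2866 -0.4246  0.0175] circ 0.2859 -0.427 diam 0.0765 eqd 939
scene
px [375. 191.] mean [0.641  0.1704 0.0658] circ 0.6388 0.1731 diam 0.0506 eqd 478
px [341. 210.] mean [0.6314 0.0911 0.0655] circ 0.6302 0.0936 diam 0.0405 eqd 346
px [305. 231.] mean [0.6215 0.0125 0.0652] circ 0.6196 0.0135 diam 0.0298 eqd 219
px [265. 253.] mean [ 0.6103 -0.0662  0.0651] circ 0.6083 -0.0655 diam 0.0193 eqd 112
```

View pics/end.png

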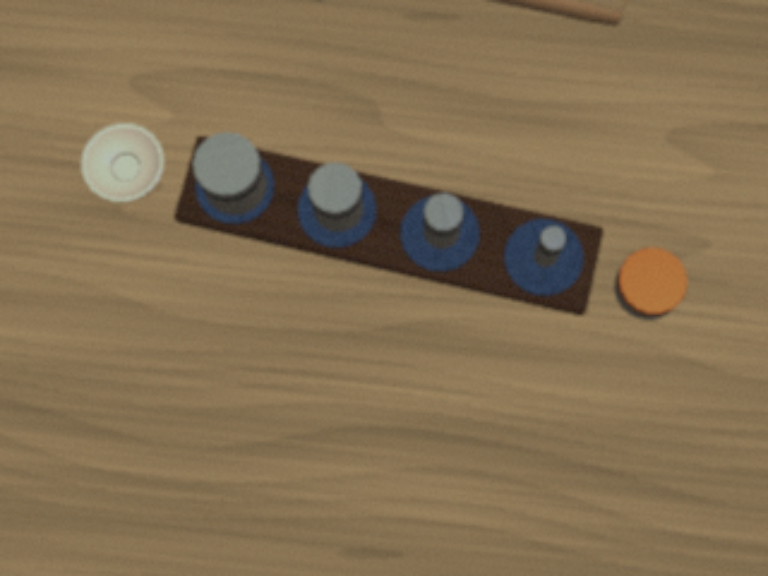

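The crop shows all four upright and centred within about 1–2 mm, ordered from the dish at (122,162) to the tin at (652,281): d48, d38, d28, d18. The tin and dish haven't moved, so I'm handing in.

```bash
python3 -c "
from rig import close_job
print(close_job())"
```

```text
the job is handed in; nothing more can be done
None
```

The job is handed in: all four punches stand upright, within about 2 mm of their pad centres, running 18, 28, 38, 48 mm from the tin to the dish; the tin and dish were not touched, and it took about 31 s of the 99 s.

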